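# Chase the thread of a pressure-pot lid under a sprung guard

## Task

The paint-clogged thread in the pot lid's boss needs chasing: press the red latch button so that the clear guard springs fully open by itself, never touching the guard. Then turn the tap wrench clockwise half a turn forward and a quarter turn back, again half forward and a quarter back, and finally half a turn forward until its collar seats on the boss (one full turn in all), never going much past half a turn without backing off. Leave the cans standing where they are, and end with the hand clear of everything.

Things in the scene. Friction and masses are not known exactly. Their poses are not given: they have to be found in the camera images.
- stand: Thread-chasing stand, fixed: green base plate 170 (x) by 240 (y, -125 to +115) by 14 mm. Origin at bench level under the tap axis; z up, x about away from the robot. At y=+90 mm the guard's hinge post (18 mm dia., top 118 mm above the bench); at x -66..30, y -114..-88 mm the blue latch block (top at 80 mm) with the red button and the catch pin (x 14, y -98, top at 110 mm).
- lid: Aluminium pot lid clamped on the stand, its origin on the tap axis 14 mm above the bench, z up. Disc 144 mm dia., 12 mm thick, with an upright boss 36 mm dia. whose top is 60 mm above the origin (74 mm above the bench). It is the tap's fixed part and does not turn. Its x axis is the direction of the red half of the wrench bar at the start (tap angle 0).
- tap_hub (a point): Tap axis at the mid height of the wrench bar. Bar 12 mm dia., 110 mm long, centre line 95 mm above the bench at the start, 92 at the end; hub 26 mm dia., 14 mm tall. Below it a collar (26 mm dia.), and a yellow pointer ring (up to 39 mm from the axis, top 67 mm above the bench; the 4 mm peg on it, 22 mm from the axis, and the dog that drives it are never felt by a hand).
- red_end (a point): Tip of the red half of the wrench bar, 55 mm from the tap axis; the opposite half is plain steel, equally long.
- tap (a joint): Tap angle in rad from its start: 0 at the start, grows clockwise seen from above (forward, into the boss). A stop collar seats on the boss at one full turn, 6.28, where it goes no further. It sinks 3 mm per turn. The tap stays where it is left; turning it takes about 0.15 N m (some 3.5 N at 45 mm from the axis), and the same back. The bar can be pushed round with a fingertip.
- drag_pointer (a joint): Yellow drag pointer under the wrench: reads the furthest tap angle reached so far (rad); it is only pushed on by the tap and stays when the tap backs off.
- latch_top (a point): Centre of the top of the red latch button, 28 mm dia., 120 mm above the bench at rest, 101 mm to the stand's -y side and 50 mm to its -x side.
- latch (a joint): Downward travel of the latch button (m): 0 at rest, 0.010 fully down. Springs back; takes about 1.5 N to start and 4 N to hold fully down. At about 5 mm down the catch pin drops clear of the guard's tongue.
- guard (a joint): Guard angle (rad): 0 shut over the wrench, 2.2 fully open. Once released a spring swings it open in about 1.5 s, level, about its post, anticlockwise seen from above, from over the wrench by way of the stand's +x side to beyond the post. It then stays open.
- guard_disc (a point): Centre of the top of the guard's clear disc (116 mm dia., 4 mm thick, yellow rim, top 111 mm above the bench), 90 mm from the hinge post's axis. A yellow tongue 14 mm wide sticks out of its far rim to 194 mm from the post's axis; shut, it lies along the stand's -y direction, top 113 mm above the bench, 37 mm beside the button's axis.
- spray_can: Loose white spray can with a blue cap, 60 mm dia., 175 mm tall, origin at the centre of its foot, z up. Bystander.
- silver_can: Loose plain silver paint can, 80 mm dia. (82 mm at the rims), 101 mm tall, origin at the centre of its foot, z up. Bystander.
- blue_can: Loose silver paint can with a blue band, 72 mm dia. (74 mm at the rims), 86 mm tall, origin at the centre of its foot, z up. Bystander.

How it is judged (in metres and radians):
On the way, in this order (a step that is already met when the one before it is completed fails the run):
1. the guard has sprung open (beyond 1.9 rad) while the tap is still at its start (within 0.3 rad) (value of joint guard above 1.9 rad and value of joint tap below 0.3 rad), for 0.2 s.
2. tap forward to half a turn (within 30 degrees) (value of joint tap between 2.62 and 3.67 rad), for 0.1 s.
3. tap back to a quarter turn from its start (within 30 degrees), not having gone further forward than 210 degrees (value of joint tap between 1.05 and 2.09 rad and value of joint drag_pointer below 3.67 rad), for 0.1 s.
4. tap forward to three quarters of a turn (within 30 degrees) (value of joint tap between 4.19 and 5.24 rad), for 0.1 s.
5. tap back to half a turn (within 30 degrees), not having gone further forward than 300 degrees (all of step 2 and value of joint drag_pointer below 5.24 rad), for 0.1 s.
6. tap forward to the full turn, collar seated (beyond 6.0 rad) (value of joint tap above 6 rad), for 0.2 s.
At the end, for the whole second after the job is handed in: The tap is at one full turn with its collar seated (beyond 6.0 rad of 6.28) and at rest, the guard stands open (beyond 1.9 rad), the latch button is let go, and the three cans stand upright and still within 25 mm of their starts (value of joint tap above 6 rad and velocity of joint tap below 0.1 rad/s and value of joint guard above 1.9 rad and value of joint latch below 0.003 m and angle between each of spray_can, silver_can, blue_can's own z axis and vertical below 0.15 rad and distance of each of spray_can, silver_can, blue_can from where it was at the start of the episode below 0.025 m and linear speed of each of spray_can, silver_can, blue_can below 0.03 m/s); the robot touches nothing.
It fails at once if the robot touches the guard (more than 1 N) (contact force between guard and the fingers above 1 N or contact force between guard and the arm above 1 N).
It fails at once if a can is shoved (25 mm or more) or tipped (distance of any of spray_can, silver_can, blue_can from where it was at the start of the episode above 0.025 m or angle between any of spray_can, silver_can, blue_can's own z axis and vertical above 0.3 rad).
It also fails if it takes over 72 s, if anything falls off the work surface, if the arm or the gripper's body presses on something with over 40 N, if the wrist force passes 120 N, or if a joint passes its speed limit or range.

## Robot

A 7-joint arm with a two-finger parallel gripper is mounted at the origin on the work surface. World frame = base frame: x ahead of the robot, y to its left, z up, the work surface at z = 0. Lengths are in m, angles in degrees, forces in N, time in s.
With the tool pointing down it reaches from about 0.425 to 0.875 m from the base axis. Payload 8.4 kg.
Tool frame: the origin (TCP) lies midway between the tips of the shut fingers; the grasp point (between the pads) lies 19 mm behind it; z points along the fingers, y is the direction in which the jaws open and shut (so a half turn about z gives the same grasp; the last joint's range is limited). The gripper opens to 85 mm and grips with 20 to 120 N. Pads are 22 mm wide; open, the fingers measure 114 mm over their backs; the gripper's body (76 mm by 85 mm) begins 54 mm behind the grasp point. The pads swing forward as they close: fully open they stand 13 mm farther back than shut.
Start: joints at [-71.23, 19.091, 2.286, 83.961, -0.768, 76.965, -3.352], TCP at [0.269, 0.592, 0.231] pointing down, gripper open.
Joint ranges: [-147.57, 147.57], [-21.85, 119.76], [-74.77, 79.35], [14.55, 137.4], [-85.83, 265.84], [4.83, 119.75], [-152.11, 152.11]. Speed limits (degrees/s): [127.2, 127.2, 159.86, 159.86, 180, 180, 180].

## Interface

Orientations are given as [roll, pitch, yaw] about the fixed x, y, z axes, in that order (R = Rz(yaw) Ry(pitch) Rx(roll)).
In Python, from station import * gives the robot as it stands.
- The arm moves only by the tool drive_tool, never from a script. Its argument "increments" is a list of rows, each a list of 6 numbers: the shift along the tool's x, y, z in m, then the turn, a rotation vector about the tool's x, y, z in degrees. In form: [[tx, ty, tz, rx, ry, rz], ...]. A call has 1 to 20 rows; each row is the pose to reach, as a shift and turn from the pose commanded when the call began, along the tool's axes at that moment; what a row does not reach only later rows make up. A row lasts 1/12 s, in which the tool goes at most 41.7 mm and 7.16 degrees, less where a joint would pass 70% of its speed; a pose out of reach is approached as far as the arm can. A call with a gripper value outside its range is refused whole. "fingers" is the opening, from -1 (shut) to 1 (fully open), so that 0 is half open, set as the call begins (left out, the last holds). The fingers move at their own pace and stop on an object; "newtons" is the grip in N (left out, the last holds). Time passes only in rows, so rows that repeat a pose let the fingers close. It gives the time, the measured TCP pose, the force and the opening at its end, in the units of the state.
- read_state(): the state, without advancing time (a new reading comes with each control period).
- read_camera(name): name is "side" or "top"; returns the picture (384x512x3 uint8, red, green, blue); there is no depth.
- camera_info(name): a dict with "vertical_fov" (degrees; the focal length in pixels is half the picture's height over the tangent of half this angle, whatever the lens; pixels are square), "cx", "cy" (the principal point, pixels), "rvec" (rotation vector, rad) and "tvec" (3), from world to camera coordinates, as OpenCV has them. Camera axes: x right, y down, z forward; pixel columns grow to the right and rows downward; lengths in m; the calibration is good to about 2 mm. A picture is of the moment at which its call begins. camera_info takes no time and is no camera call.
- sign_off(): hands the job in, once; it reports no verdict.
Trained networks look in the newest picture that a camera, given by its name, has taken for a name from the list of things; names that differ only in an ending like _2 or _b are one class to them, and where a whole thing is asked for, a point or a joint stands for the part that bears it (a point fixed in the world has none). Each returns a list of dicts, best first, with "conf" (0 to 1); they miss things now and then, are a little off and sometimes report something else, mostly with a low value. They report only what shows in the picture. A call takes as long as a camera call.
- silhouettes(camera, label): "pixels" (384x512 bool, what is visible of it) and "bbox" ([left, top, right, bottom] in pixels, round what is visible of it).
The state is a dict: "clock": time; "q": joint angles; "joint_velocities": joint speeds; "tau": joint torques, N m; "eef_pos": TCP position; "ee_rot": TCP orientation; "contact_force": force on the tool from outside, world axes, zero at the start; "moment": the same for the moment, N m; "grip_width": finger opening in m.
Only numpy, scipy, OpenCV 4.12 (cv2) and the standard library are available. Lean on these libraries where they do the work, as an engineer would, in place of code of your own. Each camera call takes 0.05 s, during which the arm holds its last target.

## Working session

There is one attempt and no reset: what is moved stays moved. The work goes in short steps, Python scripts to look and compute and a tool call to move; the robot and the scene stay as the last step left them, time stands still between calls to the robot, and variables do not carry over. Pictures are saved under pics/ and viewed, and the job is handed in when it is done.

Besides the shell and the picture viewer there is one more tool, called after "Request:" as name(argument=value, ...), one argument or row to a line, values as JSON. drive_tool: Moves the arm, as the interface text tells. Its arguments: {"type":"object","properties":{"increments":{"type":"array"},"fingers":{"type":"number"},"newtons":{"type":"number"}},"required":["increments"]}

```bash
ls; mkdir -p pics; python3 - <<'E'
from station import *
import cv2
print(read_state())
for n in("side","top"):
    cv2.imwrite(f"pics/{n}0.png",read_camera(n)[:,:,::-1]); print(n,camera_info(n))
E
```

```text
pics
{'clock': 0.0, 'q': array([-71.23183771,  19.13171149,   2.2840497 ,  84.01132014,
        -0.76875049,  76.96611534,  -3.35131808]), 'joint_velocities': array([ 0.06670938, -0.0614162 ,  0.0854368 , -0.05410642,  0.01464558,
       -0.01010024, -0.00249453]), 'tau': array([ 1.32657656e-04, -6.58552480e+01,  1.36555474e+00, -4.05563557e+01,
        1.68882532e-02,  1.25581419e-02,  8.11031754e-06]), 'eef_pos': array([0.26887801, 0.59127253, 0.23041943]), 'ee_rot': array([-1.79906234e+02,  5.23100162e-03,  1.55547894e+02]), 'contact_force': array([ 0.45594206, -0.25484959,  0.28214394]), 'moment': array([0.01749419, 0.03448317, 0.00299461]), 'grip_width': 0.08543473692892248}
side {'vertical_fov': 52.24057855739787, 'cx': 265.87816085340313, 'cy': 187.71175630184337, 'rvec': array([ 0.25549866, -2.80780432,  1.22522271]), 'tvec': array([0.52541936, 0.12177677, 0.71428425])}
top {'vertical_fov': 46.326041799234986, 'cx': 255.65511950495505, 'cy': 188.6783343152943, 'rvec': array([ 2.19953416, -2.22860529,  0.04518596]), 'tvec': array([0.02613327, 0.54206133, 0.9985707 ])}
```

View pics/side0.png

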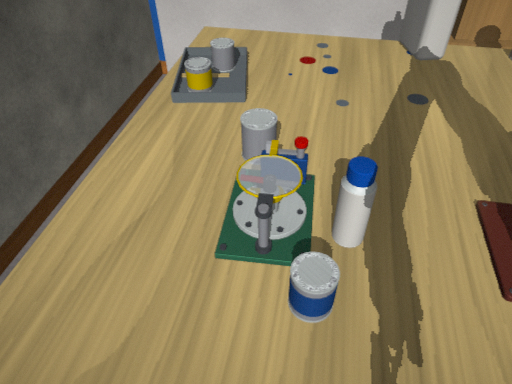

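View pics/top0.png

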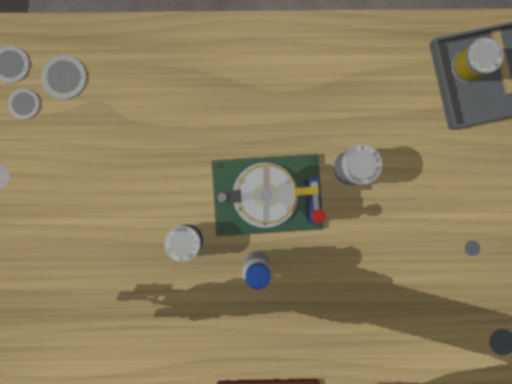

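```bash
cat > h.py <<'E'
from station import *
import numpy as np, cv2
from scipy.optimize import least_squares
def K(n):
    c=camera_info(n); f=192/np.tan(np.radians(c['vertical_fov']/2))
    return np.array([[f,0,c['cx']],[0,f,c['cy']],[0,0,1]]),c['rvec'],c['tvec']
def proj(n,P):
    k,r,t=K(n); return cv2.projectPoints(np.array(P,float).reshape(-1,1,3),r,t,k,None)[0].reshape(-1,2)
def back(n,uv,z):
    k,r,t=K(n);R=cv2.Rodrigues(r)[0];o=-R.T@t;d=R.T@np.linalg.inv(k)@np.array([uv[0],uv[1],1.]);return o+d*(z-o[2])/d[2]
def save(n,name,crop=None,s=1):
    im=read_camera(n)[:,:,::-1]
    if crop: l,t,r,b=crop; im=im[t:b,l:r]
    cv2.imwrite(f"pics/{name}.png",cv2.resize(im,None,fx=s,fy=s,interpolation=cv2.INTER_CUBIC))
E
python3 - <<'E'
from h import *
save("top","t1",(200,130,400,290),4)
save("side","s1",(200,90,400,250),4)
for n in("top","side"):
  for l in("stand","latch_top","guard_disc","tap_hub","lid","spray_can","silver_can","blue_can","red_end"):
    for d in silhouettes(n,l)[:2]:
        m=d['pixels'];ys,xs=np.nonzero(m);print(n,l,round(d['conf'],2),d['bbox'],round(xs.mean(),1),round(ys.mean(),1),m.sum())
E
```

```text
top stand 0.62 [211.4, 152.9, 324.9, 238.1] 267.2 194.0 8164
top latch_top 0.75 [311.7, 185.6, 325.5, 221.9] 317.0 208.5 252
top guard_disc 0.68 [210.5, 163.4, 316.8, 221.3] 265.2 193.6 3329
top lid 0.59 [228.9, 163.9, 295.3, 228.8] 254.9 204.2 363
top spray_can 0.91 [243.4, 250.4, 276.3, 287.7] 256.3 269.7 938
top spray_can 0.17 [209.3, 151.8, 326.8, 237.9] 267.7 193.9 7718
top silver_can 0.89 [328.7, 144.9, 383.7, 186.6] 356.8 165.3 1528
top silver_can 0.52 [311.7, 185.1, 326.2, 222.6] 316.8 207.1 301
top blue_can 0.77 [164.1, 227.0, 203.1, 262.9] 183.6 241.8 1160
side stand 0.86 [217.4, 136.9, 313.9, 263.6] 268.8 205.5 7327
side latch_top 0.94 [264.0, 135.4, 308.4, 158.9] 291.0 147.5 455
side guard_disc 0.79 [236.3, 137.5, 305.3, 217.3] 268.9 177.5 2609
side guard_disc 0.51 [332.9, 156.1, 374.5, 250.8] 354.4 201.5 2919
side lid 0.55 [233.5, 192.4, 307.1, 235.0] 270.4 215.3 2225
side spray_can 0.87 [332.1, 155.3, 375.4, 248.8] 354.3 201.6 2935
side spray_can 0.23 [236.7, 140.0, 298.9, 219.9] 268.5 177.3 2576
side silver_can 0.88 [239.1, 108.3, 276.3, 157.9] 256.3 130.2 1478
side blue_can 0.96 [287.4, 249.6, 337.9, 323.3] 312.1 285.7 2962
```

View pics/t1.png

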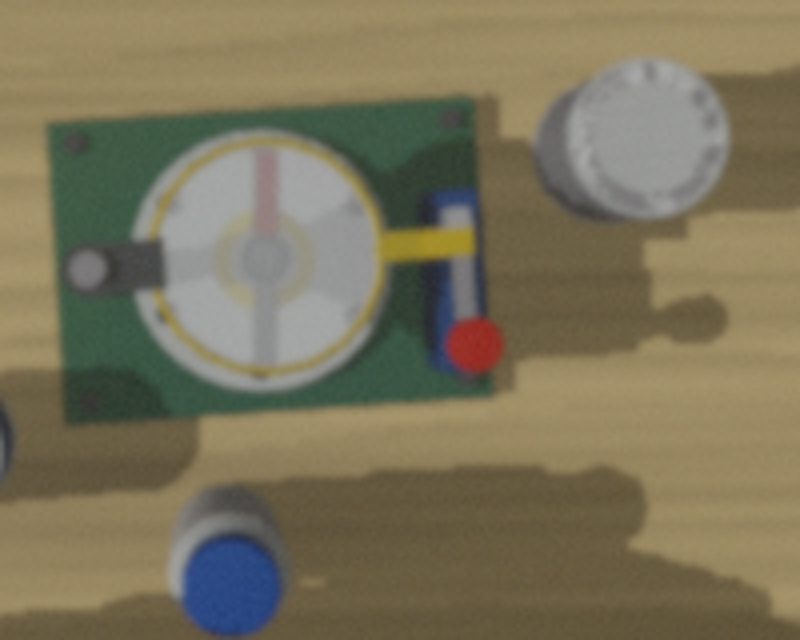

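View pics/s1.png

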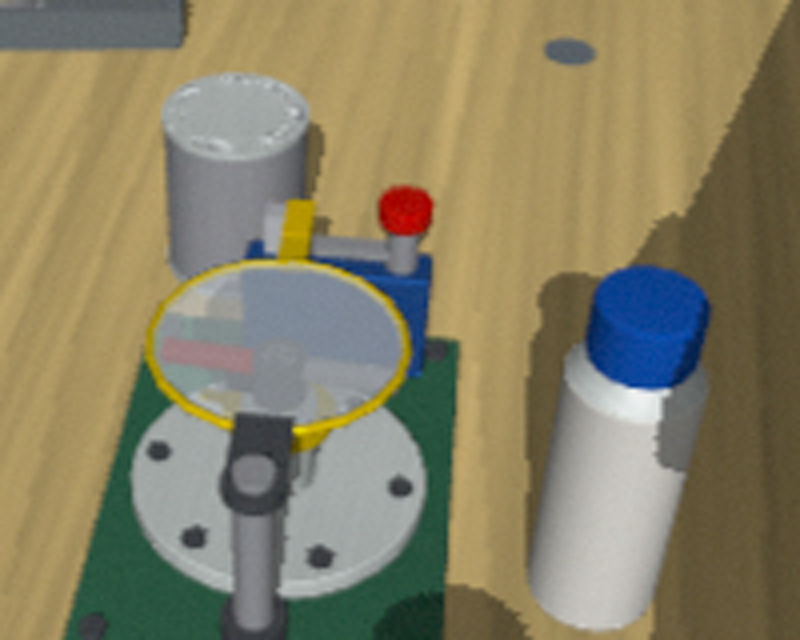

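```bash
python3 - <<'E'
from h import *
L=[(85,115,14),(85,-125,14),(-85,-125,14),(-85,115,14),(-50,-101,120),(0,90,118),(0,0,102)]
T=np.array([(48,123),(475,98),(492,392),(66,422),(474,345),(89,269),(265,258)])/4+[200,130]
Ls=[(-50,-101,120),(0,90,118)]; S=np.array([(406,203),(255,473)])/4+[200,90]
def w(p,L):
    L=np.array(L)/1000.;c,s=np.cos(p[2]),np.sin(p[2]);return np.c_[p[0]+c*L[:,0]-s*L[:,1],p[1]+s*L[:,0]+c*L[:,1],L[:,2]]
def f(p): return np.r_[proj("top",w(p,L))-T,proj("side",w(p,Ls))-S].ravel()
r=least_squares(f,[.55,0,0]);p=r.x;print(p,np.degrees(p[2]));print(f(p).reshape(-1,2).round(1))
np.save("p.npy",p)
pts=w(p,[(-50,-101,120),(0,0,95),(0,90,118)]);print(pts, 'ranges',np.hypot(pts[:,0],pts[:,1]))
e=back("top",np.array([265,150])/4+[200,130],.095);print('red tip',e)
for n,uv,z in(("spray",(232,588),.175),("silver",(649,139),.101)):
    print(n,back("top",np.array(uv)/4+[200,130],z))
print("blue",back("top",(183,243),.086))
# post top of image blue
E
```

```text
[ 0.52753695 -0.00095577  0.04966093] 2.8453618855202985
[[-1.2 -0.5]
 [-0.6 -0.8]
 [ 0.2  1.7]
 [-1.1  1.1]
 [ 0.2  0.1]
 [-0.8  0. ]
 [-0.1  0.1]
 [-0.1 -2. ]
 [-0.7 -2.4]]
[[ 0.48261229 -0.10431328  0.12      ]
 [ 0.52753695 -0.00095577  0.095     ]
 [ 0.52306931  0.08893327  0.118     ]] ranges [0.49375691 0.52753782 0.53057575]
red tip [ 0.58308355 -0.00209153  0.095     ]
spray [0.37358873 0.01910618 0.175     ]
silver [ 0.58584376 -0.19802967  0.101     ]
blue [0.43048352 0.17085021 0.086     ]
```

```bash
cat >> h.py <<'E'
from scipy.spatial.transform import Rotation as Ro
def to(*targets):
    s=read_state();R=Ro.from_euler('xyz',s['ee_rot'],degrees=True)
    print('pos',s['eef_pos'].round(4),'rot',s['ee_rot'].round(1),'q',s['q'].round(1),'t',round(s['clock'],2),'F',s['contact_force'].round(1))
    for x,y,z,yaw in targets:
        d=R.inv().apply(np.array([x,y,z])-s['eef_pos'])
        rr=(R.inv()*Ro.from_euler('xyz',[180,0,yaw],degrees=True)).as_rotvec(degrees=True)
        print(d.round(4),rr.round(1))
E
python3 - <<'E'
from h import *
to((.48,.27,.24,120),(.479,-.106,.16,85))
E
```

```text
pos [0.2691 0.5917 0.2313] rot [-180.     0.   155.5] q [-71.2  19.1   2.3  84.   -0.8  77.   -3.4] t 1.1 F [ 0.1  0.7 -0. ]
[-0.3252 -0.2055 -0.0087] [-0.   0.  35.5]
[-0.4799 -0.5482  0.0713] [-0.   0.  70.5]
```

Request:
drive_tool(
  increments=[
    [-0.325, -0.205, -0.009, 0, 0, 35.5],
    [-0.325, -0.205, -0.009, 0, 0, 35.5],
    [-0.325, -0.205, -0.009, 0, 0, 35.5],
    [-0.325, -0.205, -0.009, 0, 0, 35.5],
    [-0.325, -0.205, -0.009, 0, 0, 35.5],
    [-0.325, -0.205, -0.009, 0, 0, 35.5],
    [-0.325, -0.205, -0.009, 0, 0, 35.5],
    [-0.325, -0.205, -0.009, 0, 0, 35.5],
    [-0.325, -0.205, -0.009, 0, 0, 35.5],
    [-0.325, -0.205, -0.009, 0, 0, 35.5],
    [-0.48, -0.548, 0.0, 0, 0, 70.5],
    [-0.48, -0.548, 0.0, 0, 0, 70.5],
    [-0.48, -0.548, 0.0, 0, 0, 70.5],
    [-0.48, -0.548, 0.0, 0, 0, 70.5],
    [-0.48, -0.548, 0.0, 0, 0, 70.5],
    [-0.48, -0.548, 0.0, 0, 0, 70.5],
    [-0.48, -0.548, 0.0, 0, 0, 70.5],
    [-0.48, -0.548, 0.0, 0, 0, 70.5],
    [-0.48, -0.548, 0.0, 0, 0, 70.5],
    [-0.48, -0.548, 0.0, 0, 0, 70.5],
  ],
  fingers=-1,
  newtons=60,
)

```text
clock: 2.77
eef_pos: [0.4781, -0.1143, 0.2319]
ee_rot: [179.9, 0.1, 84.5]
contact_force: [-0.2, -0.6, -0.0]
grip_width: -0.0002
```

```bash
python3 - <<'E'
from h import *
save("side","s2",None,1.5)
to((.479,-.105,.150,85),(.479,-.105,.108,85))
E
```

```text
pos [ 0.4785 -0.1108  0.2318] rot [179.9   0.   84.6] q [-32.5  -1.4  40.3 107.1   1.   73.9   2.1] t 2.82 F [-0.5  0.6 -0.3]
[ 0.0058 -0.0002  0.0818] [ 0.1  0.  -0.4]
[ 0.0058 -0.0002  0.1238] [ 0.1  0.  -0.4]
```

View pics/s2.png

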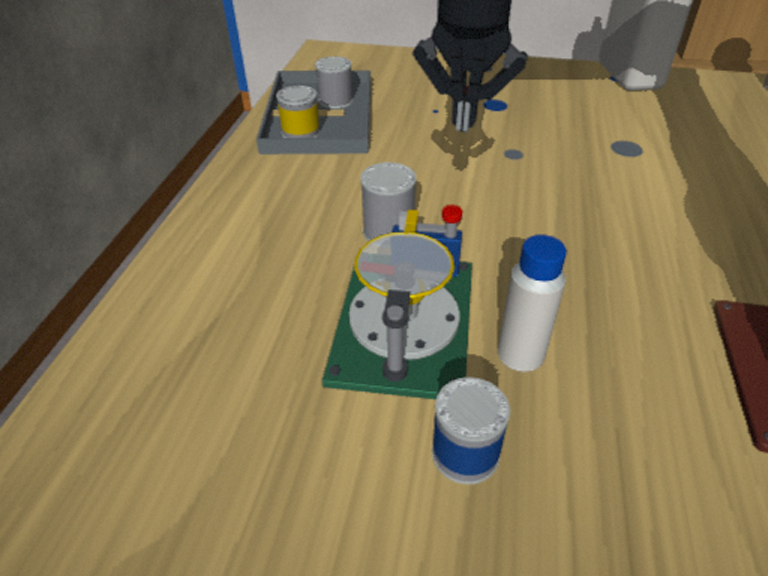

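```bash
python3 - <<'E'
from h import *
s=read_state();print(s['eef_pos'],proj("side",[s['eef_pos'],[.4785,-.11,0]])*1.5,proj("top",[s['eef_pos']]))
save("top","t2",None,1.5)
E
```

```text
[ 0.47853525 -0.1107614   0.23175535] [[462.30810623 128.46333138]
 [449.83585144 273.6617812 ]] [[332.3412052  220.78974351]]
```

View pics/t2.png

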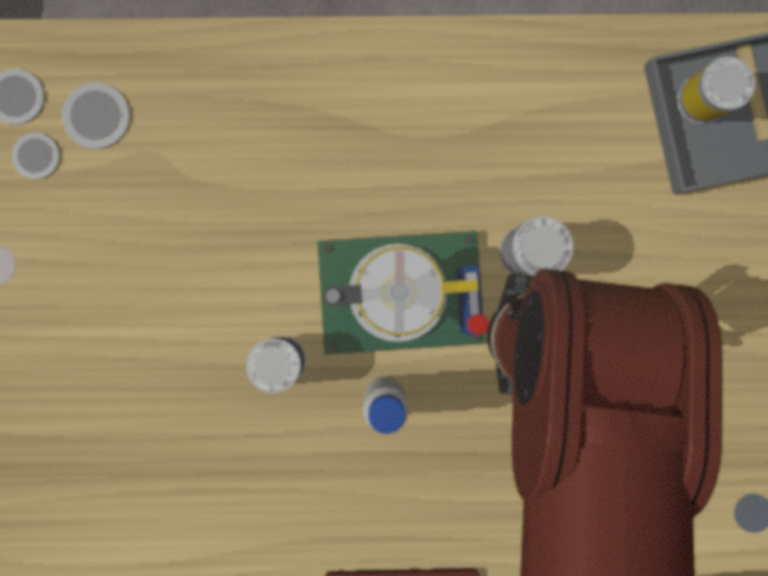

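Request:
drive_tool(
  increments=[
    [0.006, 0, 0.04, 0, 0, 0],
    [0.006, 0, 0.08, 0, 0, 0],
    [0.006, 0, 0.09, 0, 0, 0],
    [0.006, 0, 0.1, 0, 0, 0],
    [0.006, 0, 0.105, 0, 0, 0],
    [0.006, 0, 0.11, 0, 0, 0],
    [0.006, 0, 0.114, 0, 0, 0],
    [0.006, 0, 0.117, 0, 0, 0],
    [0.006, 0, 0.12, 0, 0, 0],
    [0.006, 0, 0.121, 0, 0, 0],
    [0.006, 0, 0.121, 0, 0, 0],
  ],
)

```text
clock: 3.78
eef_pos: [0.4806, -0.0998, 0.1109]
ee_rot: [179.9, -0.0, 85.1]
contact_force: [2.1, 1.2, 3.5]
grip_width: -0.0002
```

```bash
python3 - <<'E'
from h import *
save("side","s3",(150,60,406,252),3)
E
```

```text
(no output)
```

View pics/s3.png

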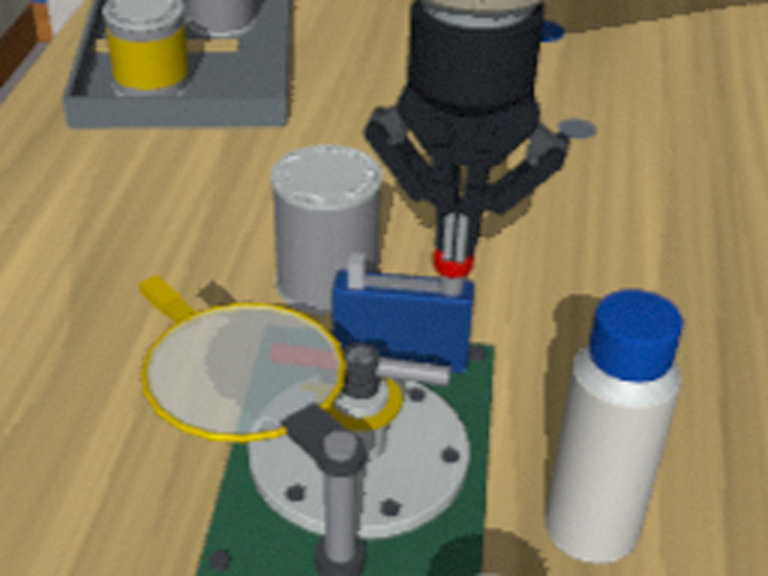

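```bash
python3 - <<'E'
from h import *
to((.481,-.102,.22,85),(.5275,-.001,.22,200))
E
```

```text
pos [ 0.4806 -0.0998  0.111 ] rot [179.9  -0.   85.1] q [-31.2   6.9  40.6 115.7  -5.3  59.    7. ] t 3.83 F [2.5 1.4 3.4]
[-0.0021  0.0008 -0.109 ] [ 0.1 -0.   0.1]
[ 0.1025  0.0384 -0.1089] [ 1.000e-01  1.000e-01 -1.149e+02]
```

Request:
drive_tool(
  increments=[
    [0, 0, 0, 0, 0, 0],
    [0, 0, -0.03, 0, 0, 0],
    [0, 0, -0.06, 0, 0, 0],
    [0, 0, -0.1, 0, 0, 0],
    [0, 0, -0.109, 0, 0, 0],
    [0.103, 0.038, -0.109, 0, 0, -115],
    [0.103, 0.038, -0.109, 0, 0, -115],
    [0.103, 0.038, -0.109, 0, 0, -115],
    [0.103, 0.038, -0.109, 0, 0, -115],
    [0.103, 0.038, -0.109, 0, 0, -115],
    [0.103, 0.038, -0.109, 0, 0, -115],
    [0.103, 0.038, -0.109, 0, 0, -115],
    [0.103, 0.038, -0.109, 0, 0, -115],
    [0.103, 0.038, -0.109, 0, 0, -115],
    [0.103, 0.038, -0.109, 0, 0, -115],
    [0.103, 0.038, -0.109, 0, 0, -115],
    [0.103, 0.038, -0.109, 0, 0, -115],
    [0.103, 0.038, -0.109, 0, 0, -115],
    [0.103, 0.038, -0.109, 0, 0, -115],
    [0.103, 0.038, -0.109, 0, 0, -115],
  ],
)

```text
clock: 5.5
eef_pos: [0.5258, -0.001, 0.2188]
ee_rot: [-180.0, -0.1, -167.2]
contact_force: [1.1, 0.0, -0.6]
grip_width: 0.0
```

Request:
drive_tool(
  increments=[
    [0, 0, 0, 0, 0, -10],
    [0, 0, 0, 0, 0, -10],
    [0, 0, 0, 0, 0, -10],
    [0, 0, 0, 0, 0, -10],
  ],
  fingers=1,
)

```text
clock: 5.83
eef_pos: [0.526, -0.0009, 0.2189]
ee_rot: [180.0, -0.1, -157.7]
contact_force: [0.6, 0.6, -0.5]
grip_width: 0.0483
```

```bash
python3 - <<'E'
from h import *
save("side","s4",(150,60,406,252),3)
save("top","t4",(150,90,406,282),3)
to((.5275,-.001,.15,200))
E
```

```text
pos [ 0.5262 -0.0007  0.2191] rot [ 180.    -0.  -157.6] q [-33.4   4.8  30.6 103.4  -2.5  72.5 110.2] t 5.93 F [-0.7 -0.2  0.2]
[-0.0012 -0.0008  0.0691] [ 0.  -0.   2.4]
```

View pics/s4.png

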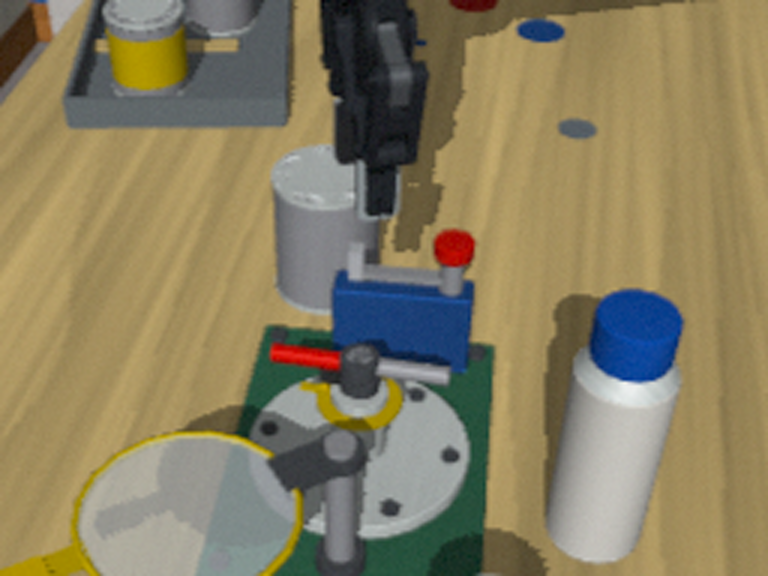

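View pics/t4.png

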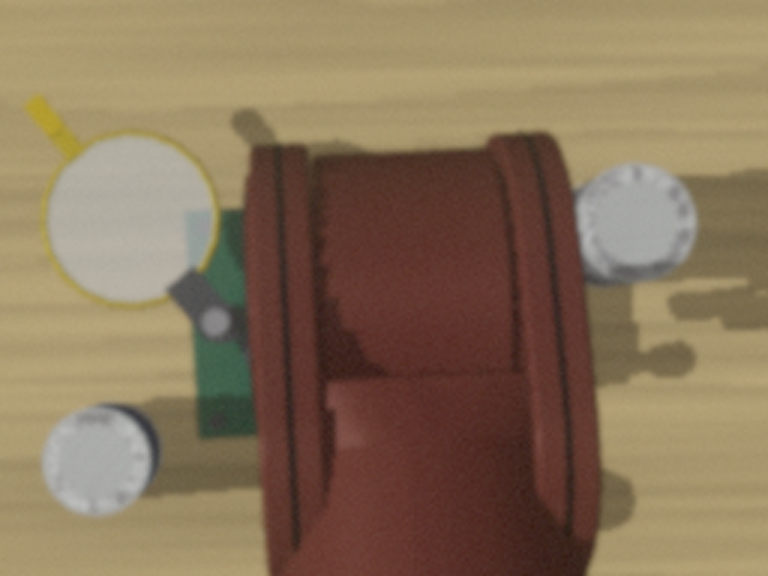

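```bash
python3 - <<'E'
from h import *
g=lambda u,v,z:back("side",np.array([u,v])/3+[150,60],z)
a=g(274,354,.095);b=g(447,376,.095);print(a,b,(a+b)/2,np.degrees(np.arctan2(*(a-b)[1::-1])),np.linalg.norm(a-b)); print(g(360,352,.102))
# reproj check of button & post
p=np.load("p.npy");print((proj("side",[[.4826,-.1043,.12],[.5231,.0889,.118]])-[150,60])*3)
E
```

```text
[0.57977146 0.00343769 0.095     ] [0.47294579 0.00382961 0.095     ] [0.52635863 0.00363365 0.095     ] -0.21020434407778282 0.10682639029659065
[ 5.26902278e-01 -2.40541502e-04  1.02000000e-01]
[[454.10374549 236.37197596]
 [339.14666083 437.54712587]]
```

Request:
drive_tool(
  increments=[
    [-0.001, 0.0, 0.03, 0, 0, 4],
    [-0.001, 0.0, 0.06, 0, 0, 4],
    [-0.001, 0.0, 0.09, 0, 0, 4],
    [-0.001, 0.0, 0.115, 0, 0, 4],
    [-0.001, 0.0, 0.13, 0, 0, 4],
    [-0.001, 0.0, 0.138, 0, 0, 4],
    [-0.001, 0.0, 0.141, 0, 0, 4],
    [-0.001, 0.0, 0.141, 0, 0, 4],
    [-0.001, 0.0, 0.141, 0, 0, 4],
  ],
)

```text
clock: 6.68
eef_pos: [0.528, -0.0002, 0.0793]
ee_rot: [-180.0, 0.1, -161.6]
contact_force: [0.0, 0.5, -0.7]
grip_width: 0.0856
```

```bash
python3 - <<'E'
from h import *
save("side","s5",(150,60,406,252),3)
to((.527,.000,.078,198))
E
```

```text
pos [ 5.282e-01 -1.000e-04  7.950e-02] rot [-1.800e+02  1.000e-01 -1.615e+02] q [-31.4  13.8  30.1 112.2  -8.3  56.  111.1] t 6.73 F [-0.5 -0.8  0. ]
[0.0011 0.0005 0.0015] [-0.   0.1  0.5]
```

View pics/s5.png

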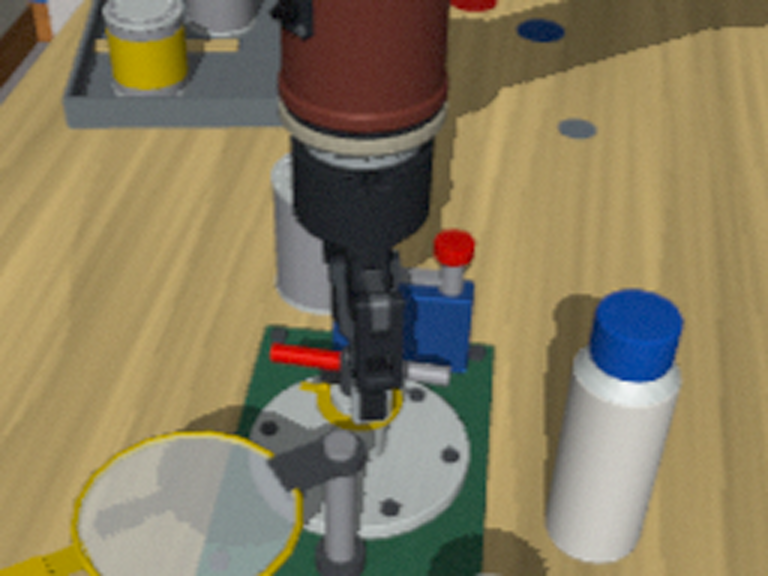

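Request:
drive_tool(
  increments=[
    [0.001, 0, 0.001, 0, 0, 0],
    [0.001, 0, 0.001, 0, 0, 0],
    [0.001, 0, 0.001, 0, 0, 0],
    [0.001, 0, 0.001, 0, 0, 0],
    [0.001, 0, 0.001, 0, 0, 0],
    [0.001, 0, 0.001, 0, 0, 0],
    [0.001, 0, 0.001, 0, 0, 0],
    [0.001, 0, 0.001, 0, 0, 0],
  ],
  fingers=-1,
  newtons=50,
)

```text
clock: 7.4
eef_pos: [0.5265, -0.0002, 0.0777]
ee_rot: [180.0, 0.0, -161.5]
contact_force: [-2.7, 0.6, 6.2]
grip_width: 0.0246
```

```bash
python3 - <<'E'
from h import *
save("side","s6",(200,130,392,274),4)
to((.527,.000,.078,198)); print(read_state()['grip_width'],read_state()['moment'])
E
```

```text
pos [ 5.265e-01 -2.000e-04  7.770e-02] rot [ 180.     0.  -161.5] q [-31.4  13.8  30.1 112.4  -8.3  55.9 111.2] t 7.45 F [-1.3  1.1  4.9]
[-0.0005  0.     -0.0003] [0.  0.  0.5]
0.02431245201931212 [0.31965121 0.45479541 0.01004343]
```

View pics/s6.png

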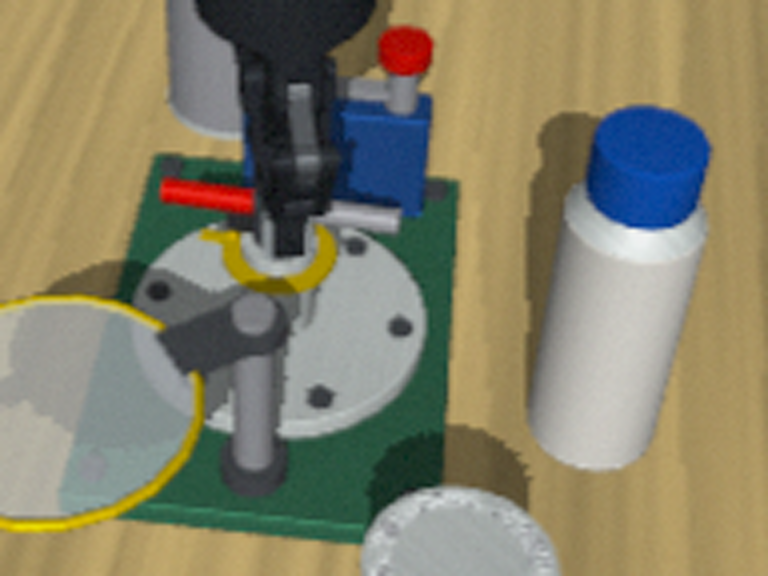

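Request:
drive_tool(
  increments=[
    [0, 0, 0, 0, 0, 6],
    [0, 0, 0.0001, 0, 0, 12],
    [0, 0, 0.0002, 0, 0, 18],
    [0, 0, 0.0002, 0, 0, 24],
    [0, 0, 0.0002, 0, 0, 30],
    [0, 0, 0.0003, 0, 0, 36],
    [0, 0, 0.0004, 0, 0, 42],
    [0, 0, 0.0004, 0, 0, 48],
    [0, 0, 0.0004, 0, 0, 54],
    [0, 0, 0.0005, 0, 0, 60],
    [0, 0, 0.0005, 0, 0, 66],
    [0, 0, 0.0006, 0, 0, 72],
    [0, 0, 0.0006, 0, 0, 78],
    [0, 0, 0.0007, 0, 0, 84],
    [0, 0, 0.0007, 0, 0, 84],
  ],
)

```text
clock: 8.7
eef_pos: [0.5269, 0.0006, 0.077]
ee_rot: [179.9, -0.0, 114.2]
contact_force: [-1.1, 3.9, 5.0]
grip_width: 0.0245
```

```bash
python3 - <<'E'
from h import *
save("side","s7",(200,130,392,274),4)
to((.527,.000,.078,198)); print(read_state()['grip_width'],read_state()['moment'])
E
```

```text
pos [0.5269 0.0006 0.077 ] rot [179.9  -0.  114.5] q [-43.   15.9  43.9 112.9 -13.3  56.2  31.7] t 8.75 F [-1.1  3.6  4.8]
[-0.0006 -0.0001 -0.001 ] [  0.1   0.  -83.5]
0.02436657888392243 [ 0.87796629  0.10505617 -0.18243313]
```

View pics/s7.png

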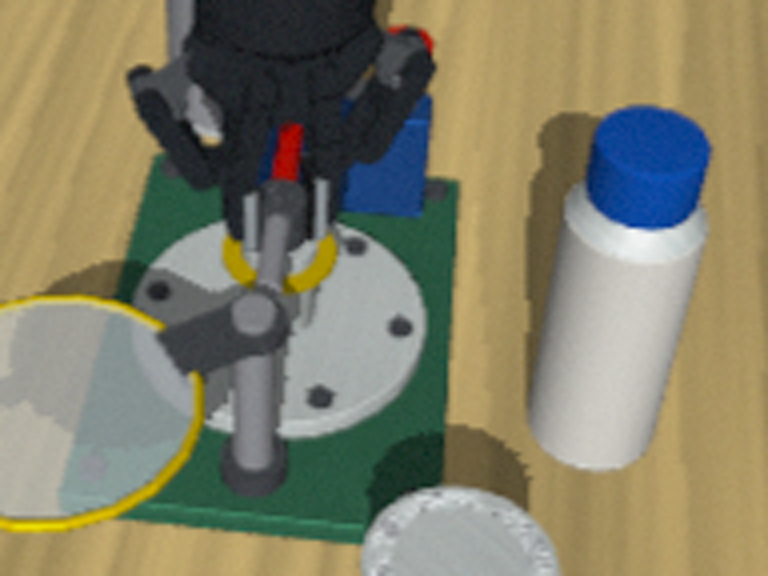

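Request:
drive_tool(
  increments=[
    [0, 0, 0, 0, 0, 6],
    [0, 0, 0.0001, 0, 0, 12],
    [0, 0, 0.0002, 0, 0, 18],
    [0, 0, 0.0002, 0, 0, 24],
    [0, 0, 0.0002, 0, 0, 30],
    [0, 0, 0.0003, 0, 0, 36],
    [0, 0, 0.0004, 0, 0, 42],
    [0, 0, 0.0004, 0, 0, 48],
    [0, 0, 0.0004, 0, 0, 54],
    [0, 0, 0.0005, 0, 0, 60],
    [0, 0, 0.0005, 0, 0, 66],
    [0, 0, 0.0006, 0, 0, 72],
    [0, 0, 0.0006, 0, 0, 78],
    [0, 0, 0.0007, 0, 0, 84],
    [0, 0, 0.0007, 0, 0, 90],
    [0, 0, 0.0007, 0, 0, 91],
    [0, 0, 0.0007, 0, 0, 91],
    [0, 0, 0.0007, 0, 0, 91],
  ],
)

```text
clock: 10.25
eef_pos: [0.5276, 0.0002, 0.0763]
ee_rot: [180.0, -0.1, 23.7]
contact_force: [5.4, 3.6, 1.5]
grip_width: 0.0242
```

```bash
python3 - <<'E'
from h import *
save("side","s8",(200,130,392,274),4)
to((.527,.000,.078,198)); print(read_state()['grip_width'],read_state()['moment'])
E
```

```text
pos [5.276e-01 3.000e-04 7.640e-02] rot [ 1.80e+02 -1.00e-01  2.37e+01] q [-57.5  22.8  63.3 113.4 -24.1  58.2 -49.2] t 10.3 F [4.7 3.5 1.2]
[-0.0006 -0.     -0.0016] [   0.2    0.  -174.3]
0.024426072769518952 [ 0.85109285 -1.00321301 -0.02438194]
```

View pics/s8.png

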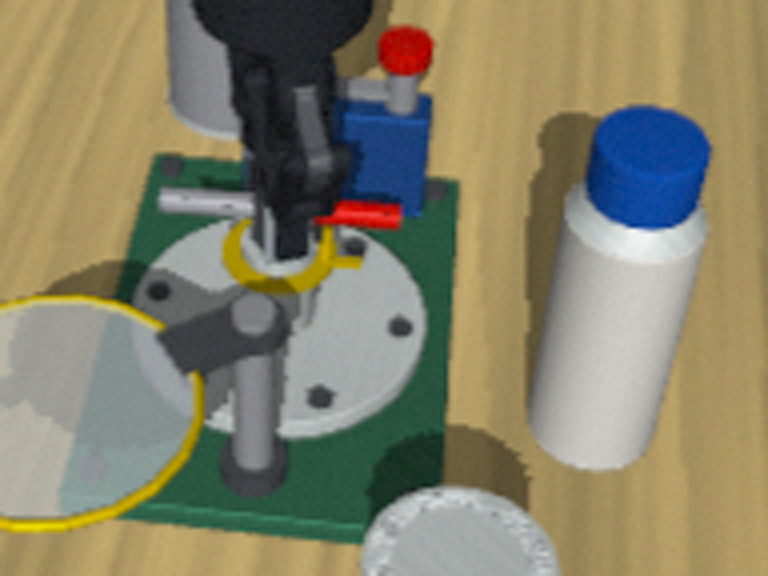

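Request:
drive_tool(
  increments=[
    [0, 0, 0, 0, 0, -6],
    [0, 0, -0.0001, 0, 0, -12],
    [0, 0, -0.0002, 0, 0, -18],
    [0, 0, -0.0002, 0, 0, -24],
    [0, 0, -0.0002, 0, 0, -30],
    [0, 0, -0.0003, 0, 0, -36],
    [0, 0, -0.0004, 0, 0, -42],
    [0, 0, -0.0004, 0, 0, -48],
    [0, 0, -0.0004, 0, 0, -54],
    [0, 0, -0.0005, 0, 0, -60],
    [0, 0, -0.0005, 0, 0, -66],
    [0, 0, -0.0006, 0, 0, -72],
    [0, 0, -0.0006, 0, 0, -78],
    [0, 0, -0.0007, 0, 0, -82],
    [0, 0, -0.0007, 0, 0, -82],
    [0, 0, -0.0007, 0, 0, -82],
  ],
)

```text
clock: 11.63
eef_pos: [0.5269, 0.0006, 0.077]
ee_rot: [179.9, -0.1, 105.8]
contact_force: [1.5, 5.6, 3.3]
grip_width: 0.0243
```

```bash
python3 - <<'E'
from h import *
save("side","s9",(200,130,392,274),4)
to((.527,.000,.078,198)); print(read_state()['grip_width'],read_state()['moment'])
E
```

```text
pos [0.5269 0.0006 0.077 ] rot [ 1.799e+02 -1.000e-01  1.058e+02] q [-44.   16.1  45.  113.  -13.8  56.2  23.4] t 11.68 F [2.1 5.1 3.7]
[-0.0006 -0.     -0.001 ] [  0.1   0.  -92.2]
0.02419148183407741 [ 1.15251445 -0.27212414  0.1430355 ]
```

View pics/s9.png

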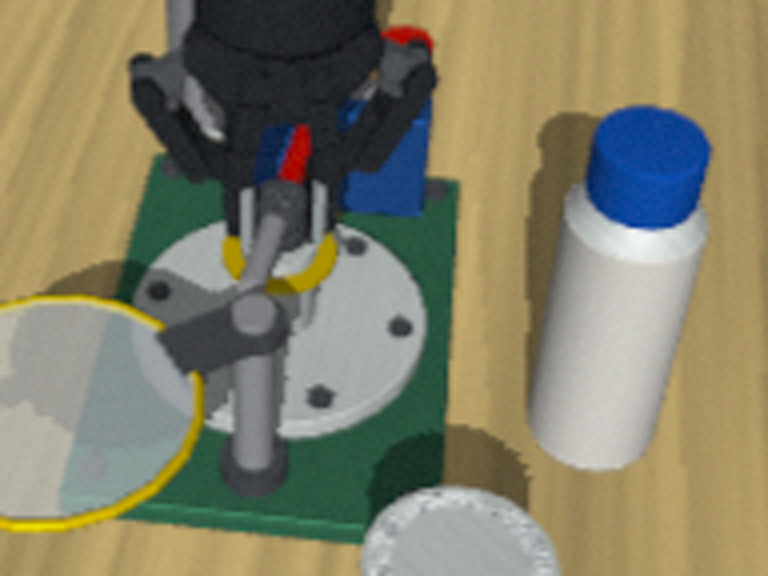

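Request:
drive_tool(
  increments=[
    [0, 0, 0, 0, 0, 6],
    [0, 0, 0.0001, 0, 0, 12],
    [0, 0, 0.0002, 0, 0, 18],
    [0, 0, 0.0002, 0, 0, 24],
    [0, 0, 0.0002, 0, 0, 30],
    [0, 0, 0.0003, 0, 0, 36],
    [0, 0, 0.0004, 0, 0, 42],
    [0, 0, 0.0004, 0, 0, 48],
    [0, 0, 0.0004, 0, 0, 54],
    [0, 0, 0.0005, 0, 0, 60],
    [0, 0, 0.0005, 0, 0, 66],
    [0, 0, 0.0006, 0, 0, 72],
    [0, 0, 0.0006, 0, 0, 78],
    [0, 0, 0.0007, 0, 0, 84],
    [0, 0, 0.0007, 0, 0, 84],
    [0, 0, 0.0007, 0, 0, 84],
  ],
)

```text
clock: 13.02
eef_pos: [0.5276, 0.0002, 0.0763]
ee_rot: [180.0, -0.1, 21.7]
contact_force: [3.8, 3.5, 1.1]
grip_width: 0.0242
```

Request:
drive_tool(
  increments=[
    [0, 0, 0, 0, 0, 0],
    [0, 0, 0, 0, 0, 0],
    [0, 0, 0, 0, 0, 0],
    [0, 0, 0, 0, 0, 0],
    [0, 0, 0, 0, 0, 0],
    [0, 0, 0, 0, 0, 0],
    [0, 0, 0, 0, 0, 0],
    [0, 0, -0.03, 0, 0, 0],
    [0, 0, -0.06, 0, 0, 0],
    [0, 0, -0.09, 0, 0, 0],
  ],
  fingers=1,
)

```text
clock: 13.85
eef_pos: [0.5259, -0.0011, 0.1667]
ee_rot: [180.0, 0.1, 21.4]
contact_force: [0.6, 1.8, -0.6]
grip_width: 0.0853
```

Request:
drive_tool(
  increments=[
    [0, 0, 0, 0, 0, -165],
    [0, 0, 0, 0, 0, -165],
    [0, 0, 0, 0, 0, -165],
    [0, 0, 0, 0, 0, -165],
    [0, 0, 0, 0, 0, -165],
    [0, 0, 0, 0, 0, -165],
    [0, 0, 0, 0, 0, -165],
    [0, 0, 0, 0, 0, -165],
    [0, 0, 0, 0, 0, -165],
    [0, 0, 0, 0, 0, -165],
    [0, 0, 0, 0, 0, -165],
    [0, 0, 0, 0, 0, -165],
    [0, 0, 0, 0, 0, -165],
    [0, 0, 0, 0, 0, -165],
    [0, 0, 0, 0, 0, -165],
    [0, 0, 0, 0, 0, -165],
    [0, 0, 0, 0, 0, -165],
    [0, 0, 0, 0, 0, -165],
    [0, 0, 0, 0, 0, -165],
    [0, 0, 0, 0, 0, -165],
  ],
)

```text
clock: 15.52
eef_pos: [0.5263, -0.0007, 0.1659]
ee_rot: [-180.0, -0.0, 165.1]
contact_force: [-0.3, -0.3, -1.1]
grip_width: 0.0855
```

```bash
python3 - <<'E'
from h import *
save("side","s10",(200,130,392,274),4)
to((.527,.0003,.0765,190)); print(read_state()['grip_width'],read_state()['moment'])
E
```

```text
pos [ 0.5263 -0.0007  0.1659] rot [-180.    -0.   165.6] q [-46.9   8.7  46.5 107.9  -6.8  66.3  77.7] t 15.57 F [ 0.3 -0.2 -0.3]
[-0.0004  0.0011  0.0894] [ -0.   -0.  -24.4]
0.0852827411556674 [-0.02303778  0.05410229 -0.01864412]
```

View pics/s10.png

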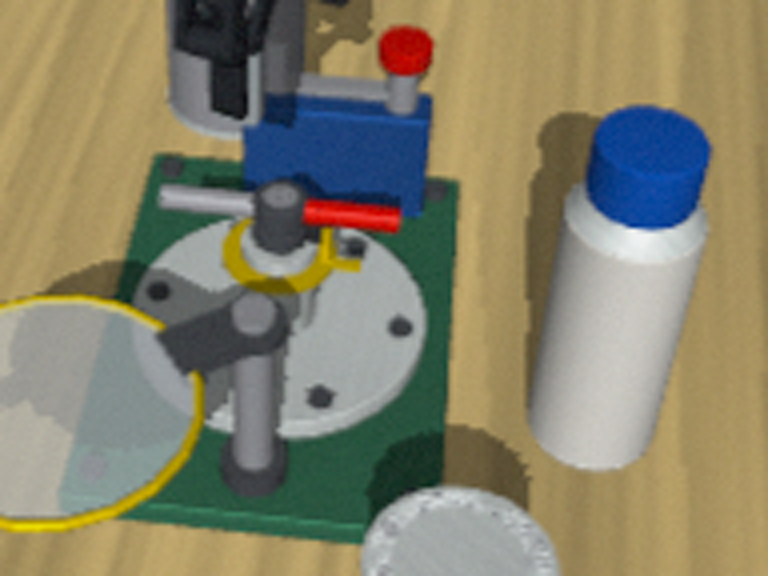

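Request:
drive_tool(
  increments=[
    [0, 0.001, 0.0, 0, 0, -7],
    [0, 0.001, 0.0, 0, 0, -14],
    [0, 0.001, 0.0, 0, 0, -19],
    [0, 0.001, 0.02, 0, 0, -19],
    [0, 0.001, 0.045, 0, 0, -19],
    [0, 0.001, 0.07, 0, 0, -19],
    [0, 0.001, 0.083, 0, 0, -19],
    [0, 0.001, 0.088, 0, 0, -19],
    [0, 0.001, 0.0895, 0, 0, -19],
    [0, 0.001, 0.0895, 0, 0, -19],
    [0, 0.001, 0.0895, 0, 0, -19],
  ],
)

```text
clock: 16.48
eef_pos: [0.5274, 0.0005, 0.0774]
ee_rot: [180.0, 0.1, -176.3]
contact_force: [0.1, 0.4, 0.9]
grip_width: 0.0854
```

Request:
drive_tool(
  increments=[
    [0, 0, 0, 0, 0, 0],
    [0, 0, 0, 0, 0, 0],
    [0, 0, 0, 0, 0, 0],
    [0, 0, 0, 0, 0, 0],
    [0, 0, 0, 0, 0, 0],
    [0, 0, 0, 0, 0, 0],
    [0, 0, 0, 0, 0, 0],
    [0, 0, 0, 0, 0, 0],
  ],
  fingers=-1,
  newtons=50,
)

```text
clock: 17.15
eef_pos: [0.5269, 0.0003, 0.0768]
ee_rot: [-180.0, 0.0, -176.3]
contact_force: [-1.7, -1.5, 5.3]
grip_width: 0.0244
```

```bash
python3 - <<'E'
from h import *
save("side","s11",(200,130,392,274),4)
to((.527,.0003,.0765,190)); print(read_state()['grip_width'],read_state()['moment'])
g=lambda u,v,z:back("side",np.array([u,v])/4+[200,130],z)
b=g(163,197,.0935);a=g(399,219,.0935);print(a,b,np.degrees(np.arctan2(*(a-b)[1::-1])))
E
```

```text
pos [5.269e-01 3.000e-04 7.680e-02] rot [-180.     0.  -176.3] q [-42.2  15.7  42.8 112.9 -12.8  56.1 100.5] t 17.2 F [-2.1 -1.1  5.9]
[-0.0001  0.      0.0003] [-0.   0.  -6.3]
0.024201243474290673 [-0.18711116  0.32170845  0.0597564 ]
[4.71891549e-01 3.75890716e-04 9.35000000e-02] [0.58048537 0.00537899 0.0935    ] -177.36215492217013
```

View pics/s11.png

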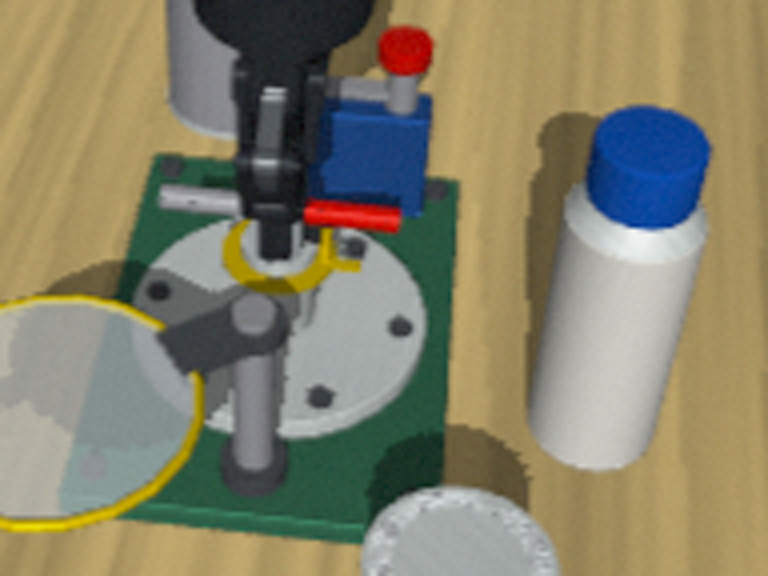

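Request:
drive_tool(
  increments=[
    [0, 0, 0, 0, 0, 6],
    [0, 0, 0.0001, 0, 0, 12],
    [0, 0, 0.0002, 0, 0, 18],
    [0, 0, 0.0002, 0, 0, 24],
    [0, 0, 0.0002, 0, 0, 30],
    [0, 0, 0.0003, 0, 0, 36],
    [0, 0, 0.0004, 0, 0, 42],
    [0, 0, 0.0004, 0, 0, 48],
    [0, 0, 0.0004, 0, 0, 54],
    [0, 0, 0.0005, 0, 0, 60],
    [0, 0, 0.0005, 0, 0, 66],
    [0, 0, 0.0006, 0, 0, 72],
    [0, 0, 0.0006, 0, 0, 78],
    [0, 0, 0.0007, 0, 0, 84],
    [0, 0, 0.0007, 0, 0, 90],
    [0, 0, 0.0007, 0, 0, 90],
    [0, 0, 0.0007, 0, 0, 90],
  ],
)

```text
clock: 18.62
eef_pos: [0.5272, 0.0006, 0.0761]
ee_rot: [179.9, 0.0, 93.7]
contact_force: [0.6, 0.7, 5.5]
grip_width: 0.0243
```

```bash
python3 - <<'E'
from h import *
save("side","s12",(200,130,392,274),4)
to((.527,.0003,.0765,190)); print(read_state()['grip_width'],read_state()['moment'])
E
```

```text
pos [0.5272 0.0006 0.0761] rot [179.9   0.   93.8] q [-56.6  22.1  61.8 113.4 -23.   57.9  19.8] t 18.67 F [0.5 0.8 5. ]
[-0.0002 -0.0002 -0.0004] [  0.    0.  -96.2]
0.0244454493368905 [ 0.0325849   0.0239314  -0.17514263]
```

View pics/s12.png

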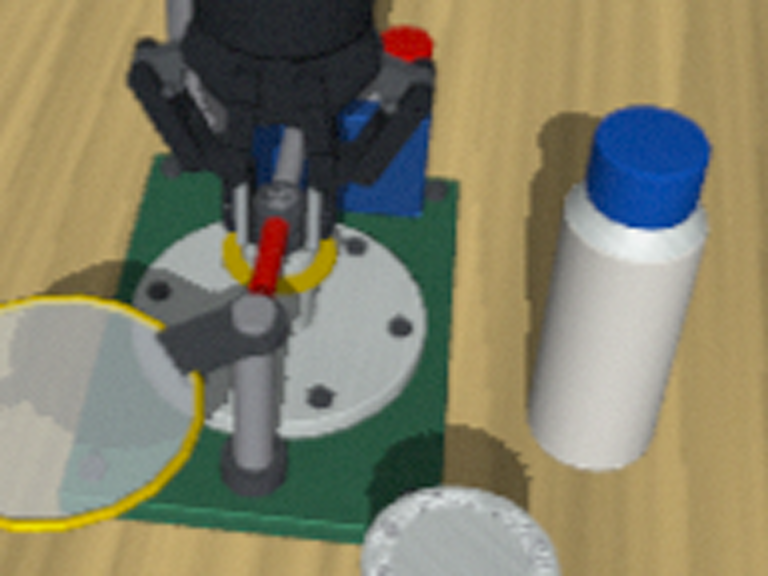

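Request:
drive_tool(
  increments=[
    [0, 0, 0, 0, 0, -6],
    [0, 0, -0.0001, 0, 0, -12],
    [0, 0, -0.0002, 0, 0, -18],
    [0, 0, -0.0002, 0, 0, -24],
    [0, 0, -0.0002, 0, 0, -30],
    [0, 0, -0.0003, 0, 0, -36],
    [0, 0, -0.0004, 0, 0, -42],
    [0, 0, -0.0004, 0, 0, -48],
    [0, 0, -0.0004, 0, 0, -54],
    [0, 0, -0.0005, 0, 0, -60],
    [0, 0, -0.0005, 0, 0, -66],
    [0, 0, -0.0006, 0, 0, -72],
    [0, 0, -0.0006, 0, 0, -78],
    [0, 0, -0.0007, 0, 0, -84],
    [0, 0, -0.0007, 0, 0, -85],
    [0, 0, -0.0007, 0, 0, -85],
    [0, 0, -0.0007, 0, 0, -85],
  ],
)

```text
clock: 20.08
eef_pos: [0.5269, 0.0003, 0.0767]
ee_rot: [180.0, 0.0, 178.5]
contact_force: [-1.7, -1.2, 6.4]
grip_width: 0.024
```

```bash
python3 - <<'E'
from h import *
save("side","s13",(200,130,392,274),4)
to((.527,.0003,.0765,190)); print(read_state()['grip_width'],read_state()['moment'])
E
```

```text
pos [5.269e-01 3.000e-04 7.680e-02] rot [-180.     0.   178.5] q [-42.6  15.8  43.3 112.9 -13.   56.1  95.5] t 20.13 F [-1.6 -1.   7.3]
[-0.0001  0.      0.0003] [ -0.    0.  -11.5]
0.02419549487433738 [-0.22291926  0.2284816   0.06190846]
```

View pics/s13.png

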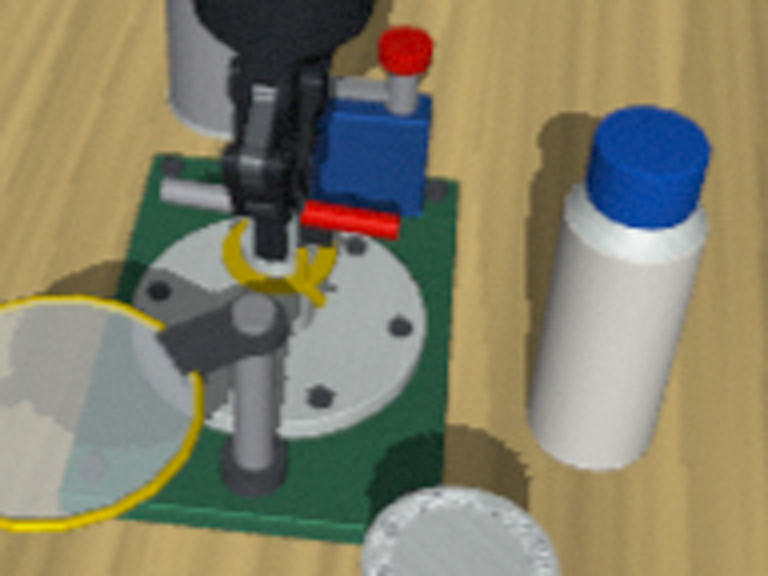

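```bash
python3 - <<'E'
from h import *
save("side","s14",(240,170,310,222),11)
for a in range(0,360,30):
    t=-np.radians(a); P=[[.527+r*np.cos(t),.0003+r*np.sin(t),.066] for r in(28,39) for r in [r/1000]]
    print(a,((proj("side",P)-[240,170])*11).round().tolist())
E
```

```text
0 [[166.0, 220.0], [103.0, 212.0]]
30 [[203.0, 169.0], [156.0, 141.0]]
60 [[272.0, 137.0], [251.0, 98.0]]
90 [[354.0, 133.0], [364.0, 92.0]]
120 [[429.0, 157.0], [468.0, 125.0]]
150 [[479.0, 204.0], [538.0, 189.0]]
180 [[489.0, 261.0], [553.0, 270.0]]
210 [[454.0, 315.0], [506.0, 345.0]]
240 [[384.0, 350.0], [408.0, 394.0]]
270 [[298.0, 355.0], [286.0, 401.0]]
300 [[219.0, 328.0], [176.0, 364.0]]
330 [[171.0, 279.0], [109.0, 294.0]]
```

View pics/s14.png

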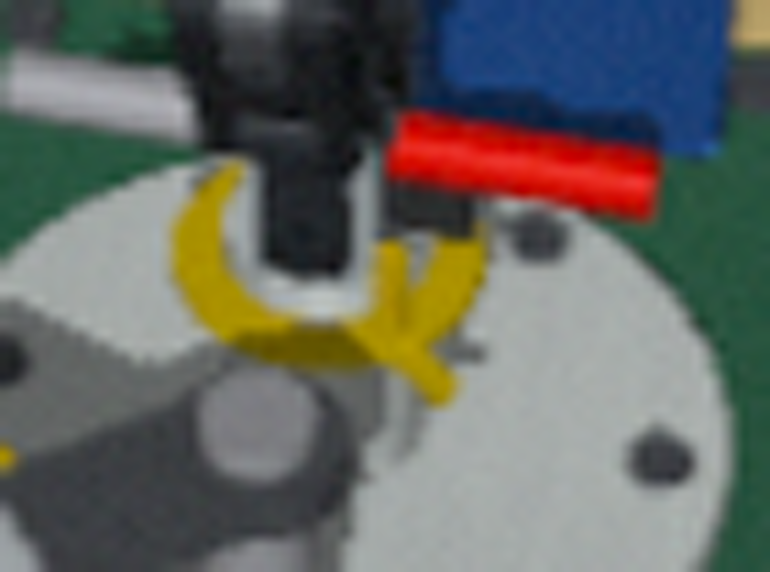

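Request:
drive_tool(
  increments=[
    [0, 0, 0, 0, 0, 0],
    [0, 0, 0, 0, 0, 0],
    [0, 0, 0, 0, 0, 0],
    [0, 0, 0, 0, 0, 0],
    [0, 0, 0, 0, 0, 0],
    [0, 0, 0, 0, 0, 0],
    [0, 0, 0, 0, 0, -6],
    [0, 0, 0, 0, 0, -12],
    [0, 0, 0, 0, 0, -18],
    [0, 0, 0, 0, 0, -22],
    [0, 0, 0, 0, 0, -22],
    [0, 0, 0, 0, 0, -22],
  ],
  fingers=1,
)

```text
clock: 21.18
eef_pos: [0.5267, 0.0004, 0.0764]
ee_rot: [180.0, 0.0, -159.4]
contact_force: [0.0, -0.2, -0.6]
grip_width: 0.0854
```

Request:
drive_tool(
  increments=[
    [0, 0, 0, 0, 0, 0],
    [0, 0, 0, 0, 0, 0],
    [0, 0, 0, 0, 0, 0],
    [0, 0, 0, 0, 0, 0],
    [0, 0, 0, 0, 0, 0],
    [0, 0, 0, 0, 0, 0],
    [0, 0, 0, 0, 0, 0],
    [0, 0, 0, 0, 0, 0],
  ],
  fingers=-1,
)

```text
clock: 21.85
eef_pos: [0.5239, 0.003, 0.077]
ee_rot: [179.7, -0.3, -159.2]
contact_force: [-18.8, 8.1, 25.4]
grip_width: 0.0255
```

```bash
python3 - <<'E'
from h import *
save("side","s15",(200,130,392,274),4)
to((.527,.0003,.0765,190)); print(read_state()['grip_width'],read_state()['moment'])
E
```

```text
pos [0.5239 0.003  0.077 ] rot [ 179.7   -0.3 -159.2] q [-39.4  15.   39.2 112.8 -11.6  56.4 116.2] t 21.9 F [-18.7   9.3  25.5]
[-0.0019 -0.0036  0.0004] [ 0.3 -0.3 10.8]
0.025243682480333846 [1.80166835 4.24171722 0.0564734 ]
```

View pics/s15.png

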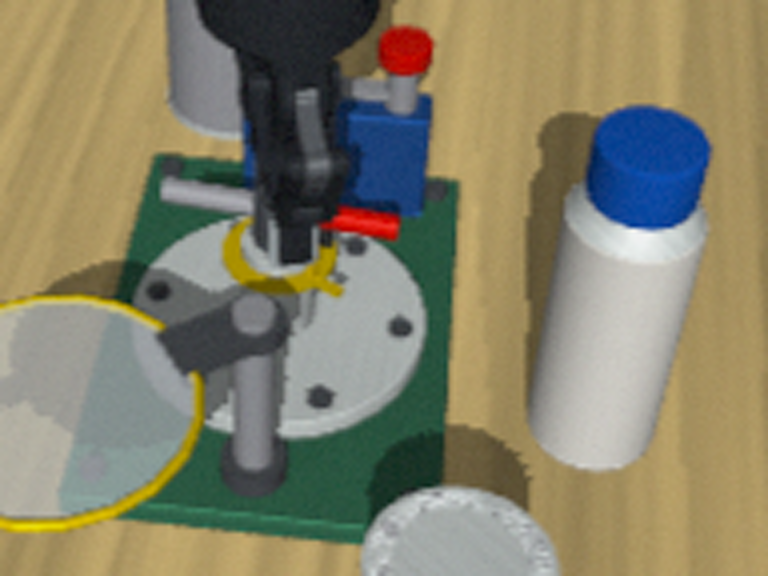

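Request:
drive_tool(
  increments=[
    [0, 0, 0, 0, 0, 0],
    [0, 0, 0, 0, 0, 0],
    [0, 0, 0, 0, 0, 0],
    [0, 0, 0, 0, 0, 0],
    [0, 0, 0, 0, 0, 0],
    [0, 0, 0, 0, 0, 4],
    [0, 0, 0, 0, 0, 8],
    [0, 0, 0, 0, 0, 8],
    [0, 0, 0, 0, 0, 8],
  ],
  fingers=1,
)

```text
clock: 22.65
eef_pos: [0.5268, 0.0003, 0.0764]
ee_rot: [-180.0, 0.0, -167.2]
contact_force: [0.5, -0.1, 0.1]
grip_width: 0.0853
```

```bash
python3 - <<'E'
from h import *
to((.527,.0003,.0765,193)); print(read_state()['grip_width'],read_state()['moment'])
E
```

```text
pos [5.268e-01 3.000e-04 7.640e-02] rot [-180.     0.  -167.2] q [-40.5  15.4  40.7 112.8 -12.   56.  108.8] t 22.65 F [ 0.5 -0.1  0.1]
[-0.0002 -0.0001 -0.0001] [-0.   0.  -0.2]
0.08529774125749127 [-0.03446024  0.05681181 -0.03126851]
```

Request:
drive_tool(
  increments=[
    [0, 0, 0, 0, 0, 0],
    [0, 0, 0, 0, 0, 0],
    [0, 0, 0, 0, 0, 0],
    [0, 0, 0, 0, 0, 0],
    [0, 0, 0, 0, 0, 0],
    [0, 0, 0, 0, 0, 0],
    [0, 0, 0, 0, 0, 0],
    [0, 0, 0, 0, 0, 0],
  ],
  fingers=-1,
)

```text
clock: 23.32
eef_pos: [0.5269, 0.0002, 0.0767]
ee_rot: [-180.0, 0.0, -167.3]
contact_force: [-1.0, -2.0, 4.4]
grip_width: 0.0242
```

```bash
python3 - <<'E'
from h import *
save("side","s16",(200,130,392,274),4)
to((.527,.0003,.0765,193)); print(read_state()['grip_width'],read_state()['moment'])
E
```

```text
pos [5.269e-01 2.000e-04 7.670e-02] rot [-180.     0.  -167.3] q [-40.5  15.3  40.7 112.8 -12.   56.  108.7] t 23.37 F [-0.8 -1.4  4.3]
[-0.0001  0.      0.0002] [-0.   0.  -0.3]
0.02398399931745751 [-0.28905897  0.12878263  0.05984663]
```

View pics/s16.png

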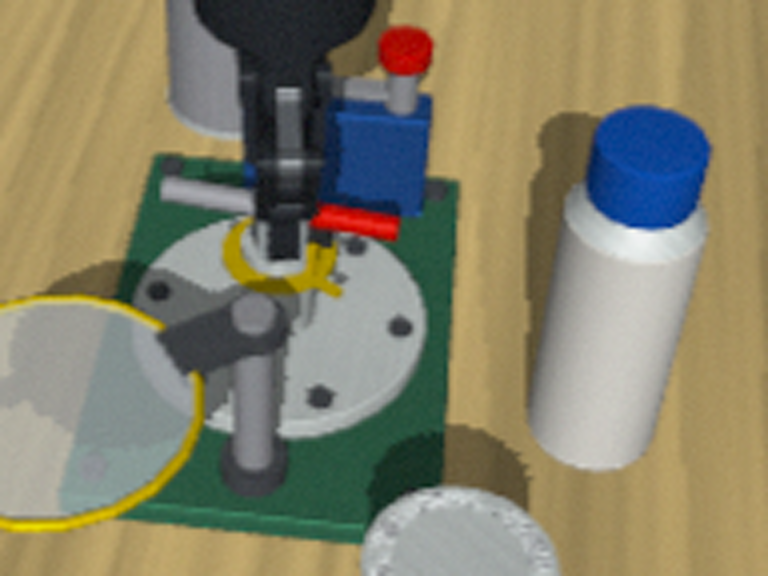

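Request:
drive_tool(
  increments=[
    [0, 0, 0, 0, 0, 6],
    [0, 0, 0.0001, 0, 0, 12],
    [0, 0, 0.0002, 0, 0, 18],
    [0, 0, 0.0002, 0, 0, 24],
    [0, 0, 0.0002, 0, 0, 30],
    [0, 0, 0.0003, 0, 0, 36],
    [0, 0, 0.0004, 0, 0, 42],
    [0, 0, 0.0004, 0, 0, 48],
    [0, 0, 0.0004, 0, 0, 54],
    [0, 0, 0.0005, 0, 0, 60],
    [0, 0, 0.0005, 0, 0, 66],
    [0, 0, 0.0006, 0, 0, 72],
    [0, 0, 0.0006, 0, 0, 78],
    [0, 0, 0.0007, 0, 0, 84],
    [0, 0, 0.0007, 0, 0, 90],
    [0, 0, 0.0008, 0, 0, 96],
    [0, 0, 0.0009, 0, 0, 102],
    [0, 0, 0.0009, 0, 0, 108],
    [0, 0, 0.001, 0, 0, 114],
    [0, 0, 0.001, 0, 0, 120],
  ],
)

```text
clock: 25.03
eef_pos: [0.5273, 0.0006, 0.0757]
ee_rot: [179.9, -0.0, 72.5]
contact_force: [1.1, 0.2, 3.4]
grip_width: 0.0247
```

```bash
python3 - <<'E'
from h import *
save("side","s17",(200,130,392,274),4)
to((.527,.0003,.0765,193)); print(read_state()['grip_width'],read_state()['moment'])
E
```

```text
pos [0.5273 0.0007 0.0756] rot [179.9  -0.   72. ] q [-59.4  24.7  66.2 113.4 -26.6  58.9   1.2] t 25.08 F [0.3 0.4 6.6]
[-0.0004 -0.0002 -0.0009] [ 0.00e+00  1.00e-01 -1.21e+02]
0.02424678617274181 [-0.18970337 -0.16312441 -0.0377989 ]
```

View pics/s17.png

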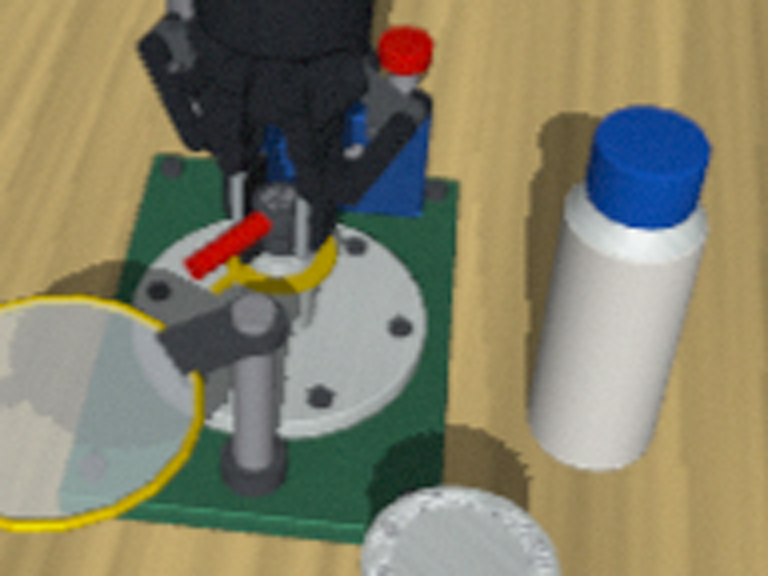

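Request:
drive_tool(
  increments=[
    [0, 0, 0, 0, 0, 6],
    [0, 0, 0.0001, 0, 0, 12],
    [0, 0, 0.0002, 0, 0, 18],
    [0, 0, 0.0002, 0, 0, 24],
    [0, 0, 0.0002, 0, 0, 30],
    [0, 0, 0.0003, 0, 0, 36],
    [0, 0, 0.0004, 0, 0, 40],
    [0, 0, 0.0004, 0, 0, 40],
  ],
)

```text
clock: 25.75
eef_pos: [0.5275, 0.0004, 0.0753]
ee_rot: [179.9, -0.0, 32.6]
contact_force: [1.8, 0.5, 5.8]
grip_width: 0.0246
```

```bash
python3 - <<'E'
from h import *
to((.527,.0003,.0765,193)); print(read_state()['grip_width'],read_state()['moment'])
E
```

```text
pos [5.275e-01 4.000e-04 7.530e-02] rot [179.9  -0.   32.6] q [-63.8  31.6  74.6 113.6 -34.8  62.  -31.1] t 25.75 F [1.8 0.5 5.8]
[-0.0004 -0.0002 -0.0012] [ 1.000e-01  1.000e-01 -1.604e+02]
0.024584746145299447 [ 0.01439432 -0.27634271 -0.06132584]
```

Request:
drive_tool(
  increments=[
    [0, 0, 0, 0, 0, 0],
    [0, 0, 0, 0, 0, 0],
    [0, 0, 0, 0, 0, 0],
    [0, 0, 0, 0, 0, 0],
    [0, 0, 0, 0, 0, 0],
    [0, 0, 0, 0, 0, 0],
    [0, 0, 0, 0, 0, 0],
    [0, 0, -0.03, 0, 0, 0],
    [0, 0, -0.06, 0, 0, 0],
    [0, 0, -0.09, 0, 0, 0],
    [0, 0, -0.09, 0, 0, 0],
  ],
  fingers=1,
)

```text
clock: 26.67
eef_pos: [0.5293, -0.0007, 0.1699]
ee_rot: [179.9, -0.4, 32.6]
contact_force: [0.5, -0.7, -0.1]
grip_width: 0.0855
```

Request:
drive_tool(
  increments=[
    [0, 0, 0, 0, 0, -160],
    [0, 0, 0, 0, 0, -160],
    [0, 0, 0, 0, 0, -160],
    [0, 0, 0, 0, 0, -160],
    [0, 0, 0, 0, 0, -160],
    [0, 0, 0, 0, 0, -160],
    [0, 0, 0, 0, 0, -160],
    [0, 0, 0, 0, 0, -160],
    [0, 0, 0, 0, 0, -160],
    [0, 0, 0, 0, 0, -160],
    [0, 0, 0, 0, 0, -160],
    [0, 0, 0, 0, 0, -160],
    [0, 0, 0, 0, 0, -160],
    [0, 0, 0, 0, 0, -160],
    [0, 0, 0, 0, 0, -160],
    [0, 0, 0, 0, 0, -160],
    [0, 0, 0, 0, 0, -160],
    [0, 0, 0, 0, 0, -160],
    [0, 0, 0, 0, 0, -160],
    [0, 0, 0, 0, 0, -160],
  ],
)

```text
clock: 28.33
eef_pos: [0.5264, 0.0004, 0.1646]
ee_rot: [180.0, -0.0, 176.3]
contact_force: [0.5, -1.0, 0.5]
grip_width: 0.0855
```

```bash
python3 - <<'E'
from h import *
save("side","s18",(200,130,392,274),4)
to((.527,.0003,.0752,200)); print(read_state()['grip_width'],read_state()['moment'])
E
```

```text
pos [5.264e-01 4.000e-04 1.647e-01] rot [180.   -0.  176.9] q [-49.8   9.2  49.9 108.   -7.7  66.2  89.6] t 28.38 F [ 0.1 -0.5 -0.2]
[-0.0006 -0.0001  0.0895] [  0.   -0.  -23.1]
0.08541381534925249 [-0.01324655 -0.05723737  0.01749636]
```

View pics/s18.png

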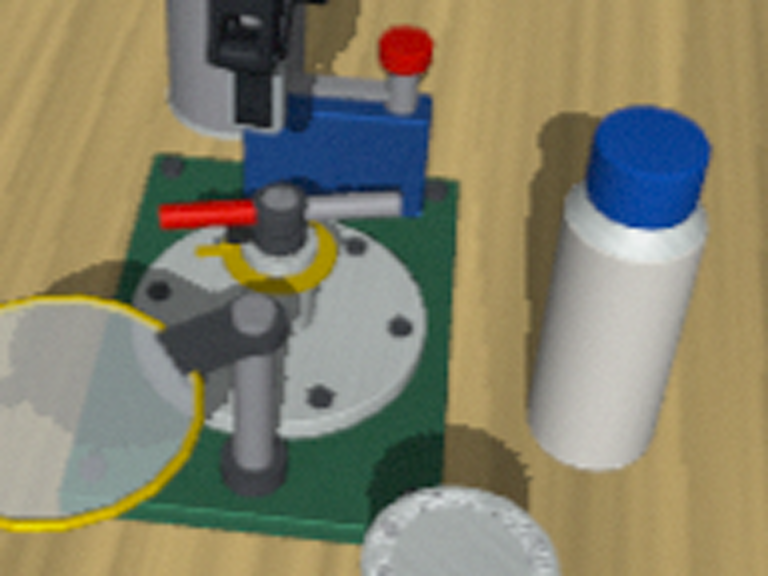

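Request:
drive_tool(
  increments=[
    [0, 0, 0.0, 0, 0, -7],
    [0, 0, 0.0, 0, 0, -14],
    [0, 0, 0.0, 0, 0, -21],
    [0, 0, 0.02, 0, 0, -23],
    [0, 0, 0.045, 0, 0, -23],
    [0, 0, 0.07, 0, 0, -23],
    [0, 0, 0.083, 0, 0, -23],
    [0, 0, 0.087, 0, 0, -23],
    [0, 0, 0.0885, 0, 0, -23],
    [0, 0, 0.0885, 0, 0, -23],
    [0, 0, 0.0885, 0, 0, -23],
  ],
)

```text
clock: 29.3
eef_pos: [0.5273, 0.0004, 0.0774]
ee_rot: [-180.0, 0.1, -161.1]
contact_force: [0.6, -0.7, 0.7]
grip_width: 0.0853
```

Request:
drive_tool(
  increments=[
    [0, 0, 0, 0, 0, 0],
    [0, 0, 0, 0, 0, 0],
    [0, 0, 0, 0, 0, 0],
    [0, 0, 0, 0, 0, 0],
    [0, 0, 0, 0, 0, 0],
    [0, 0, 0, 0, 0, 0],
    [0, 0, 0, 0, 0, 0],
    [0, 0, 0, 0, 0, 0],
  ],
  fingers=-1,
)

```text
clock: 29.97
eef_pos: [0.527, 0.0002, 0.0769]
ee_rot: [-180.0, 0.0, -161.1]
contact_force: [0.6, -1.0, 5.2]
grip_width: 0.0245
```

Request:
drive_tool(
  increments=[
    [0, 0, 0, 0, 0, 4],
    [0, 0, 0, 0, 0, 8],
    [0, 0, 0, 0, 0, 11],
    [0, 0, 0, 0, 0, 14],
    [0, 0, 0, 0, 0, 16],
    [0, 0, 0, 0, 0, 18],
    [0, 0, 0, 0, 0, 20],
    [0, 0, 0, 0, 0, 20],
  ],
)

```text
clock: 30.63
eef_pos: [0.5273, 0.0003, 0.0768]
ee_rot: [-180.0, 0.1, 178.9]
contact_force: [0.8, -1.6, 2.4]
grip_width: 0.0241
```

```bash
python3 - <<'E'
from h import *
save("side","s19",(200,130,392,274),4)
to((.527,.0003,.0752,200)); print(read_state()['grip_width'],read_state()['moment'])
E
```

```text
pos [5.273e-01 3.000e-04 7.680e-02] rot [-1.80e+02  1.00e-01  1.79e+02] q [-47.3  17.2  49.2 113.  -15.6  56.4  98.3] t 30.68 F [ 2.4 -0.9  3.6]
[ 0.0003 -0.0001  0.0016] [ -0.    0.1 -21. ]
0.02424962025454644 [-0.34516339 -0.41509149  0.2656223 ]
```

View pics/s19.png

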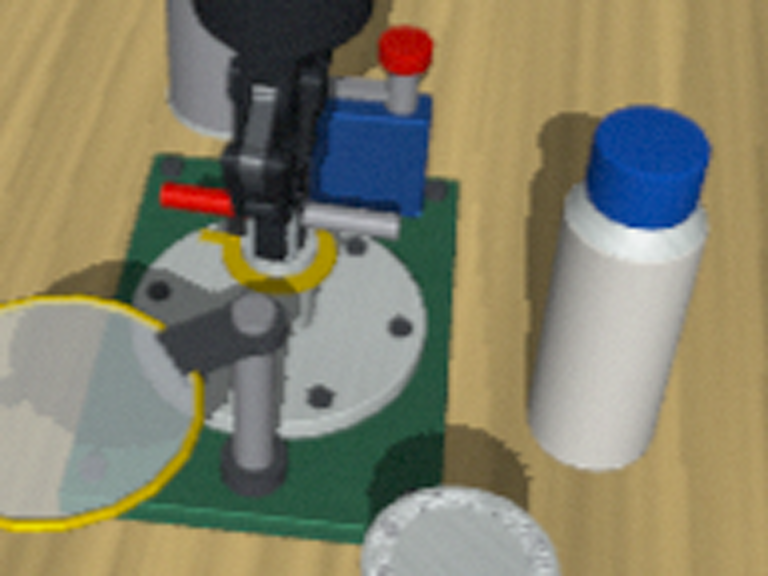

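Request:
drive_tool(
  increments=[
    [0, 0, 0, 0, 0, 2],
    [0, 0, 0, 0, 0, 4],
    [0, 0, 0, 0, 0, 5],
    [0, 0, 0, 0, 0, 5],
    [0, 0, 0, 0, 0, 5],
  ],
)

```text
clock: 31.1
eef_pos: [0.5271, 0.0003, 0.0768]
ee_rot: [-180.0, 0.0, 174.0]
contact_force: [2.3, -0.9, 4.5]
grip_width: 0.0243
```

```bash
python3 - <<'E'
from h import *
to((.527,.0003,.0752,200)); print(read_state()['grip_width'],read_state()['moment'])
E
```

```text
pos [5.271e-01 3.000e-04 7.680e-02] rot [-180.    0.  174.] q [-48.1  17.5  50.2 113.1 -16.1  56.5  93.8] t 31.1 F [ 2.3 -0.9  4.5]
[0.0001 0.     0.0016] [ -0.   0. -26.]
0.02431330140585033 [-0.43259288 -0.53915832  0.22635705]
```

Request:
drive_tool(
  increments=[
    [0, 0, 0, 0, 0, 0],
    [0, 0, 0, 0, 0, 0],
    [0, 0, 0, 0, 0, 0],
    [0, 0, 0, 0, 0, 0],
    [0, 0, 0, 0, 0, 0],
    [0, 0, 0, 0, 0, 0],
    [0, 0, 0, 0, 0, 0],
    [0, 0, -0.03, 0, 0, 0],
    [0, 0, -0.06, 0, 0, 0],
    [0, 0, -0.1, 0, 0, 0],
    [0, 0, -0.14, 0, 0, 0],
    [0, 0, -0.17, 0, 0, 0],
    [0, 0, -0.17, 0, 0, 0],
    [0, 0, -0.17, 0, 0, 0],
    [0, 0, -0.17, 0, 0, 0],
  ],
  fingers=1,
)

```text
clock: 32.35
eef_pos: [0.5263, 0.0006, 0.2461]
ee_rot: [180.0, -0.0, 174.0]
contact_force: [0.3, 0.8, -0.4]
grip_width: 0.0852
```

```bash
python3 - <<'E'
from h import *
save("side","s20",None,1.5);save("side","s21",(200,130,392,274),4)
save("top","t20",None,1.5)
to((.527,.0003,.0752,200))
E
```

```text
pos [5.260e-01 4.000e-04 2.453e-01] rot [-1.799e+02 -1.000e-01  1.739e+02] q [-55.7   4.4  54.2 101.9  -3.6  75.6  83.3] t 32.5 F [-1.   0.2 -0.5]
[-0.0014  0.0002  0.1701] [ -0.   -0.1 -26.1]
```

View pics/s20.png

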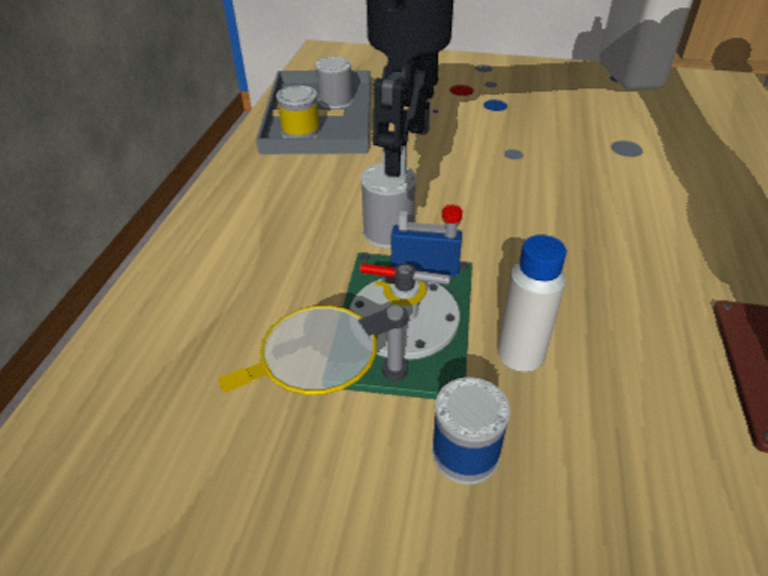

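View pics/s21.png

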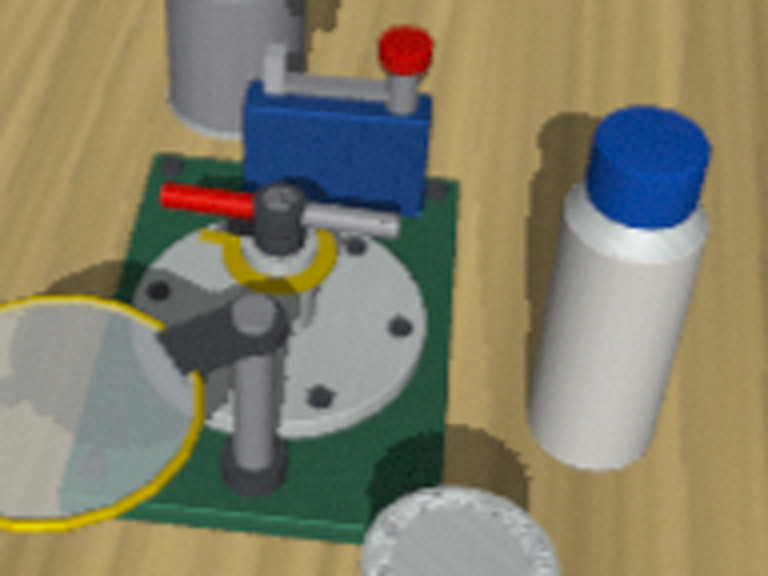

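View pics/t20.png

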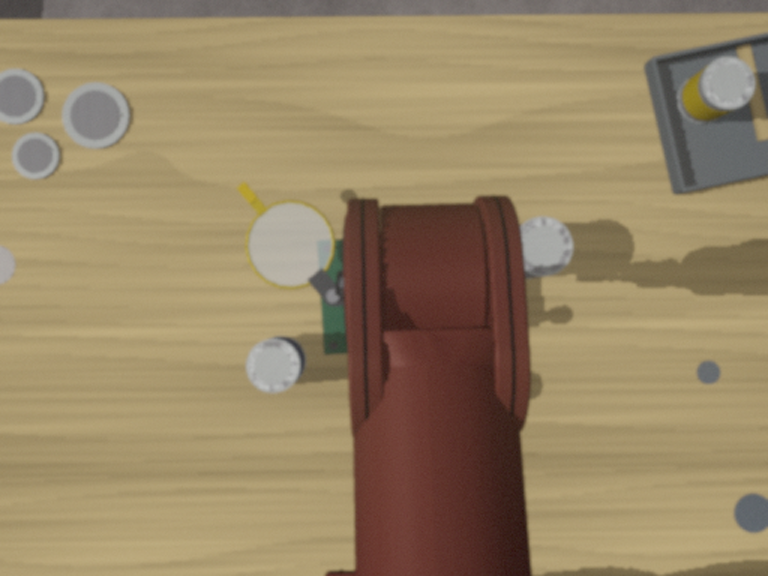

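```bash
python3 -c "
from station import *
print(sign_off())"
```

```text
the job is handed in; nothing more can be done
None
```

I did the job and handed it in at about 32.5 s of the 72 s; signing off gave no verdict.

**What I did**
- **Guard:** I pressed the red button with the shut fingertips. The guard swung fully open by itself, and the hand stayed clear of it.
- **Turning:** I gripped the wrench hub at 50 N and turned the tap by the wrist, estimating its angle from hand yaw and pictures. It went to about 175°, back to 93°, on to 267°, back to 182°, and then on to the stop at 360°.
- **Regrips:** I let go and gripped again part-way because of the last joint's range and the third joint, which came within 5° of its limit. The tap stayed where it was left each time.

**Last checks**
- The bar is back in its starting direction and sits slightly lower, as it should after one turn. Another 5° of hand turn did not move it, so the collar is seated.
- The button is up, the guard is open, and the hand is about 0.15 m above the wrench.
- All three cans are upright in the last side view and look unmoved. I judged that by eye and did not re-measure their positions.

**What disagreed**
- The yellow pointer looked about 35–45° short of the furthest angle after the second back-off, although the bar had clearly reached about 267°. It ended in line with the bar.
- One regrip caught the edge of the bar, with about 33 N at the wrist. I opened and gripped again without moving the tap.

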